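# Service the paint-mist extractor's filter cassettes

### The job

First switch the extractor off by throwing its lever over to the far side. Then release every filter cassette by pushing it down until it springs up, pull it free and set it on the sloped drying rack, wholly on the bed and at rest (tab up or on its side). Finally lay the aluminium cover flat and square on the extractor so that it covers all three empty wells.

Things in the scene. Friction and masses are not known exactly. Their poses are not given: they have to be found in the camera images.
- extractor: grey bench-top extractor, a box 120 x 290 x 66 mm (x, y, z), fixed; origin at the centre of its underside, x pointing away from the robot, y to the left. Three wells 68 x 50 mm (x, y) in a row in its flat top hold the cassettes; the lever switch is on the top, at its left end. Stands left or right of the robot's centre line, the rack on the other side.
- well0 (a point): centre of a well's mouth, at the extractor's top (66 mm up): x = 0, y = -96 mm in the extractor's frame
- well1 (a point): centre of a well's mouth, at the extractor's top (66 mm up): x = 0, y = -30 mm in the extractor's frame
- well2 (a point): centre of a well's mouth, at the extractor's top (66 mm up): x = 0, y = 36 mm in the extractor's frame
- lever (a joint): lever switch on a block 70 x 50 x 25 mm: steel stem, 60 mm from pivot to ball. Pivot 88 mm above the extractor's underside at x = 0, y = +118 mm of its frame, axis along y. 0 = on (leaning 0.5 rad towards the robot; starts at 0 to 0.12), 1.0 rad = off (stop; leaning 0.5 rad away from the robot). It stays where it is left; about 1 to 2 N at the ball moves it.
- lever_tip (a point): centre of the lever's black ball (26 mm across)
- cassette0: filter cassette: off-white box 64 x 46 x 40 mm (x, y, z), 0.2 kg, origin at the box's centre, with a black upright grip tab on top, 36 mm long in x, 14 mm thick in y, 30 mm tall (tab top 50 mm above the origin). A step along the -x end of its top (14 mm long, 20 mm deep) takes the catch. Two or three cassettes (all alike) stand in the wells, any of them.
- cassette1: filter cassette, like cassette0. How they latch: latched, its origin is 42 mm above the extractor's underside; a spring lifts it and a catch holds it down, so it cannot be pulled out. Pushed straight down 5.5 to 8 mm (7 to 11 N; hard stop at 9 mm, keep under 25 N) and let go, the catch lets go and within a second it rises to 25 mm above its latched height.
- cassette2: filter cassette, like cassette0. Pushed down less than 5 mm it latches again. Once released it rests loose on the sprung floor, its lower 19 mm still in the well, and is lifted straight out by its tab.
- rack_bed: bed of the drying rack: aluminium plate 90 x 270 mm (x, y), fixed, 5 mm thick lip 10 mm high along its lower (-x) edge. Origin at the centre of its upper face, 70 mm above the table; z is the face's normal, x points up the slope; it slopes 15 degrees down towards the robot. Its other edges are open. Room for three cassettes side by side along y.
- cover: extractor cover: aluminium plate 92 x 210 x 6 mm (x, y, z), 0.25 kg, with a black upright tab at its middle, 50 mm long in x, 14 mm thick in y, top 36 mm above the underside. Origin at the centre of its underside. Starts flat on the table. In place its origin is at the middle well's mouth (point well1), its long side along the extractor's y.
Things that resemble listed ones, but are neither listed nor needed, are in the scene too. What is shaped like the cassette0 but green, orange or yellow is not meant.

How it is judged:
By the outcome, as a careful person would: the job done as asked, in the order asked, and still so for the second after the job is handed in, with the robot touching nothing.
Of cassette0, cassette1, cassette2 only 2 to 3 are there at a start; the rules pass over those that are not, and their reading is None.
At some moment in a run one of cover may be knocked a few centimetres aside while the robot is not near it.
Once in a run the grip may slacken for a moment while it holds something.
It also fails if it takes over 210 s, if anything falls off the work surface, if the arm or the gripper's body presses on something with over 40 N, if the wrist force passes 120 N, or if a joint passes its speed limit or range.

### The arm

A 6-joint arm with a two-finger parallel gripper is mounted at the origin on the work surface. World frame = base frame: x ahead of the robot, y to its left, z up, the work surface at z = 0. Lengths are in m, angles in rad, forces in N, time in s.
With the tool pointing down it reaches from about 0.375 to 0.9 m from the base axis. Payload 3.1 kg.
Tool frame: the origin (TCP) lies on the centre line of the jaws, within the pads' length; the fingertips stand 17 mm ahead of it and the grasp point (between the pads) lies 2 mm behind it; z points along the fingers, y is the line along which they close (so a half turn about z gives the same grasp; the last joint's range is limited). The gripper opens to 85 mm and grips with 20 to 120 N. Pads are 22 mm wide; open, the fingers measure 114 mm over their backs; the gripper's body (76 mm by 85 mm) begins 54 mm behind the grasp point. The pads swing forward as they close: fully open they stand 13 mm farther back than shut.
Start: joints at [-1.377, 0.527, 1.433, -0, 1.181, -0.178], TCP at [0.227, -0.582, 0.248] pointing down, gripper open.
Joint ranges: [-3.08, 3.08], [-0.75, 2.2], [0.22, 2.44], [-1.43, 4.57], [0, 2.65], [-2.85, 2.85]. Speed limits (rad/s): [2.79, 2.79, 3.14, 3.14, 3.14, 3.14].

### API

Orientations are given as a rotation vector (axis times angle).
In Python, from workcell import arm, jaws, solver, get_state, optics, workorder gives the robot as it stands. The module is installed in compiled form; this text tells all that it offers. Calls block until the motion is done:
- arm.move_pose(position, orientation): joint-space move of the TCP to a pose.
- arm.move_straight(position, feed=0.15, frame=None): straight line of the TCP; frame=None keeps the orientation; feed is the mean speed in m/s.
- arm.move_joints(angles): joint-space move.
- jaws.gripper_to(opening, grip_force=None): opening from 0.0 (shut) to 1.0 (fully open); grip_force is the grip in N (None keeps the last); returns when the fingers have stopped.
- arm.hold(seconds).
- solver.ik(position, orientation): joint angles nearest the present ones, or None.
- get_state(): the state.
- optics.read_camera(name): name is "side" or "top" or "wrist"; returns the picture (420x560x3 uint8, red, green, blue); there is no depth.
- optics.get_calibration(name): a dict with "fx", "fy", "cx", "cy" (pixels), "world_from_camera" (4x4, takes a point from camera to world coordinates). Camera axes: x right, y down, z forward; pixel columns grow to the right and rows downward; lengths in m; the calibration is good to about 2 mm. A picture is of the moment at which its call begins: read the wrist's pose just before it. get_calibration takes no time and is no camera call; for the wrist camera it gives the pose at the moment of the call.
A pose or a line that the arm cannot do raises arm.MotionError and nothing moves.
- workorder.job_done(): hands the job in; it is judged then, once.
The state is a dict: "t": time; "q": joint angles; "qvel": joint speeds; "tau": joint torques, N m; "eef_pos": TCP position; "tool_rot": TCP orientation; "ft_force": force on the tool from outside, world axes, zero at the start; "wrist_torque": the same for the moment, N m; "finger_gap": opening from 0.0 (shut) to 1.0 (fully open); "finger_force": force on a finger pad.
Only numpy, scipy, OpenCV 4.12 (cv2) and the standard library are available. Lean on these libraries where they do the work, as an engineer would, in place of code of your own. Each camera call takes 0.05 s, during which the arm holds its last target. There are 200 camera calls.

## Working session

There is one attempt and no reset: what is moved stays moved. The work goes in short steps, each a Python script; the robot and the scene stay as the last script left them, time stands still between calls to the robot, and variables do not carry over. Pictures are saved under pics/ and viewed, at most 14 in all, crops included, and the job is handed in when it is done.

```bash
mkdir -p pics
python3 - <<'E'
from workcell import *
import cv2,numpy as np
for n in("top","side"):
    cv2.imwrite(f"pics/{n}0.png",optics.read_camera(n)[:,:,::-1]); c=optics.get_calibration(n); print(n,c["fx"],c["cx"],c["cy"],np.round(c["world_from_camera"],3).tolist())
s=get_state();print(s["t"],s["tool_rot"],s["ft_force"])
E
```

```text
top 414.90799644362914 281.96764163056366 204.8870568039537 [[0.024, -0.983, 0.18, 0.42], [-1.0, -0.026, -0.007, 0.031], [0.012, -0.18, -0.984, 1.032], [0.0, 0.0, 0.0, 1.0]]
side 541.375177769407 282.7334090176362 203.70380210429485 [[-0.999, -0.026, 0.042, 0.533], [-0.049, 0.474, -0.879, 1.204], [0.003, -0.88, -0.475, 0.752], [0.0, 0.0, 0.0, 1.0]]
0.1 [-3.08545011e+00 -5.80335773e-01  5.26498956e-05] [ 0.03306498 -0.02092517  0.08603768]
```

View pics/top0.png

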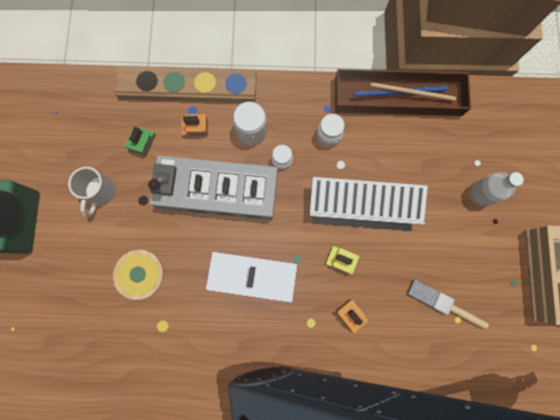

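View pics/side0.png

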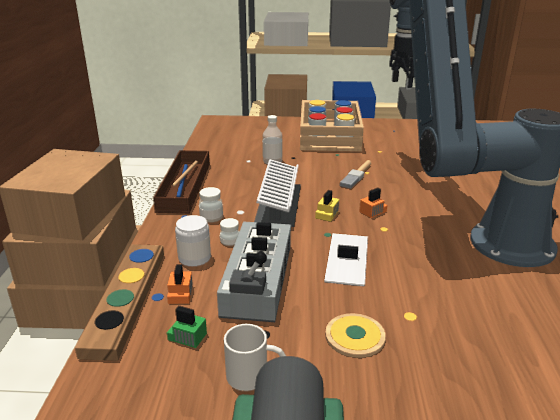

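The top picture shows the extractor at about (214,187), with its lever at the left end, ball at about (155,185). There are three off-white cassettes in the wells, with tabs at (200,184), (228,187) and (255,190). The rack is at (368,203) and the cover at (252,277), tab at (251,277).

Things that could be mistaken for cassettes:
- green block (139,139)
- orange blocks (194,124) and (352,316)
- yellow block (343,260)

The jars, the mug and the tray at (402,92) don't match anything listed. I choose the three off-white cassettes in the extractor and will check them in a close crop.

Run:
```python
import cv2
i=cv2.imread("pics/top0.png")
cv2.imwrite("pics/c1.png",cv2.resize(i[145:310,140:300],None,fx=3.6,fy=3.6,interpolation=cv2.INTER_CUBIC))
cv2.imwrite("pics/c2.png",cv2.resize(i[165:240,300:440],None,fx=5,fy=5,interpolation=cv2.INTER_CUBIC))
```

```text
(no output)
```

View pics/c1.png

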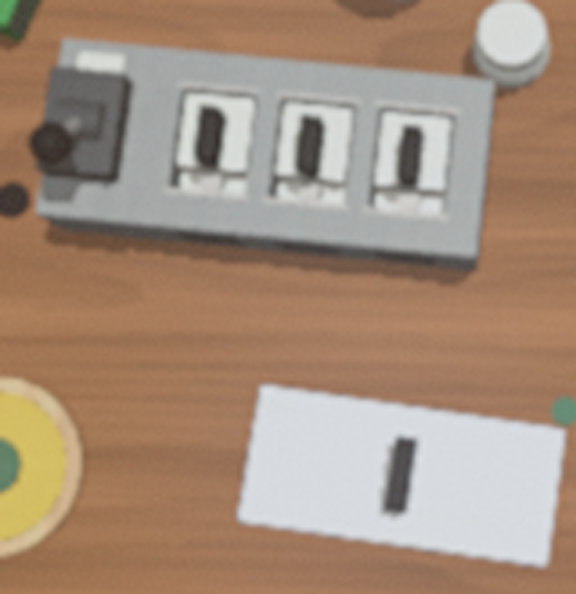

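View pics/c2.png

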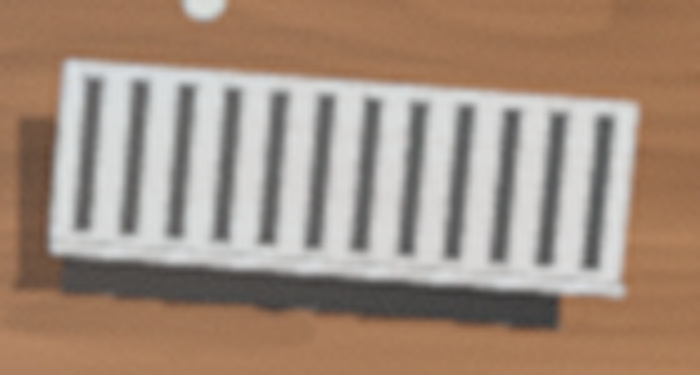

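The crop confirms three off-white cassettes with black tabs, a step at the near side, and the lever block at the left end with its ball leaning towards the robot. I took the corners of the extractor top, the cover and the rack from these crops. Next I fit poses to them.

```bash
cat > h.py <<'E'
from workcell import arm,jaws,solver,get_state,optics,workorder
import numpy as np,cv2
from scipy.optimize import least_squares
from scipy.spatial.transform import Rotation as R
def proj(c,P):
    T=np.linalg.inv(c["world_from_camera"]); p=np.asarray(P)@T[:3,:3].T+T[:3,3]
    return np.c_[c["fx"]*p[:,0]/p[:,2]+c["cx"],c["fy"]*p[:,1]/p[:,2]+c["cy"]]
def world(pose,L):
    x,y,a=pose;L=np.asarray(L,float);c,s=np.cos(a),np.sin(a)
    return np.c_[x+c*L[:,0]-s*L[:,1],y+s*L[:,0]+c*L[:,1],L[:,2]]
def fit(c,L,px,g=(.6,0,0)):
    r=least_squares(lambda p:(proj(c,world(p,L))-px).ravel(),g); return r.x,np.abs(r.fun).max()
def box(w,l,z): return [(w/2,l/2,z),(w/2,-l/2,z),(-w/2,-l/2,z),(-w/2,l/2,z)]
def down(a):  # tool down; closing line (tool y) along world direction rotated a from world y
    a=(a+np.pi/2)%np.pi-np.pi/2
    return (R.from_euler('z',a)*R.from_rotvec([np.pi,0,0]))
def ori(yaw):
    """tool-down rotvec with tool y at yaw from world y, picking the half turn with last joint near the middle"""
    return down(yaw).as_rotvec()
E
python3 - <<'E'
from h import *
c=optics.get_calibration("top")
cr=lambda p,f,ox,oy:(np.array(p)+.5)/f-.5+[ox,oy]
print("ext",fit(c,box(.12,.29,.066),cr([(63,39),(494,80),(475,260),(38,215)],3.6,140,145)))
print("cov",fit(c,box(.092,.21,.006),cr([(262,385),(566,430),(548,566),(238,521)],3.6,140,145)))
s,k=np.sin(np.pi/12),np.cos(np.pi/12)
b=lambda x,y,z:(x*k-z*s,y,.07+x*s+z*k)
L=[b(.045,.135,0),b(.045,-.135,0),b(-.045,-.135,.01),b(-.045,.135,.01)]
px=cr([(67,62),(638,103),(624,285),(50,243)],5,300,165)
print("rack",fit(c,L,px)); print(fit(c,L[:2],px[:2]))
e=fit(c,box(.12,.29,.066),cr([(63,39),(494,80),(475,260),(38,215)],3.6,140,145))[0]
th=-.5; T=[(.06*np.sin(t),.118,.088+.06*np.cos(t)) for t in(-.5,-.38)]
print("ball world",world(e,T),(proj(c,world(e,T))-[140,145]+.5)*3.6)
print("tabs",(proj(c,world(e,[(0,y,.092) for y in(-.096,-.03,.036)]))-[140,145]+.5)*3.6)
for P in world(e,[(0,-.03,.45)]): print(solver.ik(P,ori(e[2])),solver.ik(P,down(e[2]).as_rotvec()))
print(optics.get_calibration("wrist")["world_from_camera"],get_state()["eef_pos"],R.from_rotvec(get_state()["tool_rot"]).as_matrix())
E
```

```text
ext (array([ 0.63896783,  0.18707705, -0.07337239]), np.float64(0.6296541361504637))
cov (array([ 0.42830685,  0.09292027, -0.1189135 ]), np.float64(0.17703866299035553))
rack (array([ 0.61518542, -0.17968148, -0.04932763]), np.float64(1.1457537284449586))
(array([ 0.61276321, -0.18034286, -0.04671554]), np.float64(0.00604907023563328))
ball world [[0.61892986 0.30686826 0.14065495]
 [0.62542265 0.30639102 0.14371988]] [[ 51.13808806 147.31698746]
 [ 51.30186257 135.79262658]]
tabs [[410.0625825  153.45407808]
 [308.17864816 143.46055477]
 [206.38042816 133.47543895]]
[ 7.19115840e-02  4.31769284e-01  1.04928820e+00 -8.88178420e-16
  1.66053517e+00  1.71608030e+00] [ 7.19115840e-02  4.31769284e-01  1.04928820e+00 -8.88178420e-16
  1.66053517e+00  1.71608030e+00]
[[ 3.64120717e-01 -8.87213373e-01 -2.83317021e-01  2.98810500e-01]
 [-9.31351514e-01 -3.47086179e-01 -1.10070622e-01 -5.53877326e-01]
 [-6.79294212e-04  3.03946730e-01 -9.52688786e-01  3.72558404e-01]
 [ 0.00000000e+00  0.00000000e+00  0.00000000e+00  1.00000000e+00]] [ 0.2269644  -0.58165852  0.24740602] [[ 9.31663514e-01  3.63322072e-01 -4.10015997e-04]
 [ 3.63322140e-01 -9.31661434e-01  1.99847102e-03]
 [ 3.44092538e-04 -2.01087042e-03 -9.99997919e-01]]
```

Fits agree to under 1.2 px, and the predicted ball and tab pixels match the crop. Next is the lever.

```bash
cat >> h.py <<'E'
EXT=np.array([.6390,.1871,-.0734]); RACK=np.array([.6148,-.1799,-.048])
def st(): s=get_state(); return s["t"],np.array(s["eef_pos"]),np.array(s["ft_force"]),s["finger_gap"],s["finger_force"]
def E_(x,y,z): return world(EXT,[(x,y,z)])[0]
def step_until(P0,d,n,h,axis,lim,feed=.03):
    """small steps h along d until the outside force along axis exceeds lim"""
    f0=st()[2]@axis
    for i in range(1,n+1):
        arm.move_straight(P0+d*h*i,feed=feed); f=st()[2]@axis-f0
        if abs(f)>lim: break
    return i,f
E
python3 - <<'E'
from h import *
s=st();arm.move_straight(s[1]+[0,0,.1],feed=.25)
O=ori(EXT[2]); jaws.gripper_to(0.0)
arm.move_pose(E_(-.09,.118,.24),O); print(get_state()["q"],st()[0])
P=E_(-.09,.118,.146);arm.move_straight(P,feed=.15)
d=E_(1,0,0)-E_(0,0,0)
arm.move_straight(P+d*.03,feed=.15);i,f=step_until(P+d*.03,d,22,.004,d,6)
s=st();print(i,f,s, (s[1]-E_(0,.118,0))@d)
arm.move_straight(s[1]-d*.08,feed=.2);arm.move_straight(s[1]-d*.08+[0,0,.1],feed=.2)
cv2.imwrite("pics/lev.png",cv2.resize(optics.read_camera("side")[190:330,200:330,::-1],None,fx=4,fy=4,interpolation=cv2.INTER_CUBIC))
E
```

```text
[ 3.33230258e-01  5.55311010e-01  1.40419330e+00 -2.12566389e-04
  1.18179040e+00  1.97858518e+00] 4.7583
17 -6.137677057808155 (10.7, array([0.65359118, 0.30438287, 0.14578924]), array([-5.70255015,  0.62551995,  1.64407406]), -0.0016474495743343455, 2.590625826269388) 0.0059510567875623145
```

View pics/lev.png

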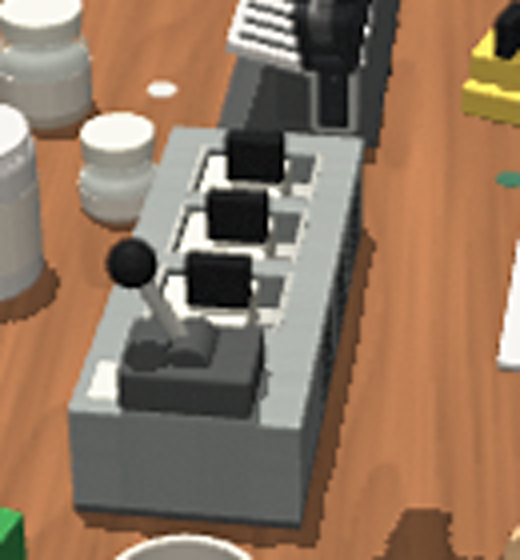

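The lever now leans to the far side, with its ball at crop (131,262). The arm met the stop within about 1 mm of the predicted place. Next I release the first cassette, at well0.

```bash
cat >> h.py <<'E'
WY=[-.096,-.03,.036]
def release(w):
    y=WY[w]; O=ori(EXT[2]); jaws.gripper_to(0.0)
    s=st()
    if s[1][2]<.2: arm.move_straight(np.r_[s[1][:2],.22],feed=.25)
    arm.move_pose(E_(0,y,.16),O); P=E_(0,y,.113); arm.move_straight(P,feed=.12)
    up=np.array([0,0,1.]); i,f=step_until(P,-up,14,.001,up,1.5)
    z=st()[1][2]; arm.move_straight(np.r_[P[:2],z-.0062],feed=.02); arm.hold(.2); s=st(); print("contact z",z,f,"bottom",s[1][2],s[2])
    arm.move_straight(np.r_[P[:2],.165],feed=.12); 
def grasp(w):
    y=WY[w]; jaws.gripper_to(.5); arm.hold(.3); arm.move_straight(E_(0,y,.109),feed=.1); f=st()[2]
    jaws.gripper_to(0.0,grip_force=60); s=st(); print("grasp",s,s[2]-f)
E
python3 - <<'E'
from h import *
release(0); grasp(0)
E
```

```text
contact z 0.10942500506291235 4.791750568589065 bottom 0.10390789734891455 [-2.76437003  0.26484315  5.49229112]
grasp (17.8417, array([0.63252397, 0.09131014, 0.10977647]), array([ 0.72806652, -0.92154444,  1.35461314]), 0.1487402939565928, 61.59037470817566) [ 0.44398094 -1.01524673  1.21017533]
```

Run:
```python
from h import *
s=st()
for z in(.125,.21):
    arm.move_straight(E_(0,WY[0],z),feed=.12); s=st(); print(s)
cv2.imwrite("pics/l1.png",cv2.resize(optics.read_camera("side")[120:340,170:400,::-1],None,fx=2.6,fy=2.6,interpolation=cv2.INTER_CUBIC))
```

```text
(18.125, array([0.63203653, 0.09141226, 0.12543945]), array([-0.64879054, -0.26275799, -2.4939195 ]), 0.14715348514342683, 61.122400760650635)
(18.9833, array([0.63111838, 0.09137327, 0.20909224]), array([-0.28323513, -0.04818178, -2.22389206]), 0.15090011836667497, 61.08309745788574)
```

View pics/l1.png

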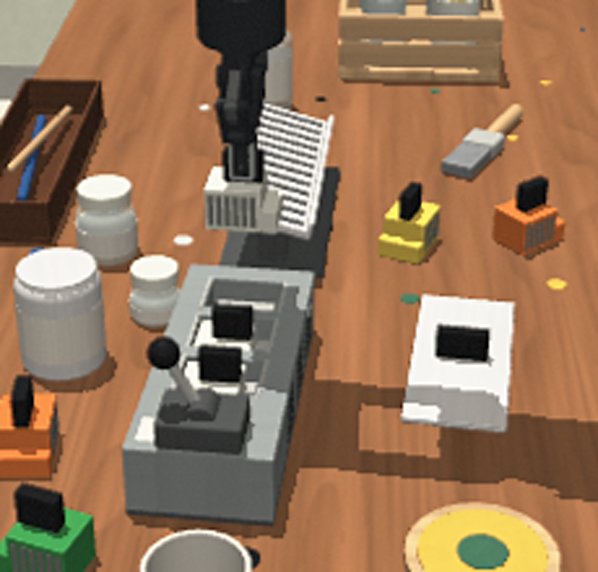

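The first cassette hangs level in the gripper at (240,200) in the crop, and well0 is empty behind it. The cover lies at (460,360). Next I set the cassette on the rack.

```bash
cat >> h.py <<'E'
BR=R.from_euler('z',RACK[2])*R.from_euler('y',-np.pi/12)
def B_(x,y,z): return np.r_[RACK[:2],.07]+BR.apply([x,y,z])
BO=(BR*R.from_rotvec([np.pi,0,0])).as_rotvec()
def place(yb):
    n=BR.apply([0,0,1]); arm.move_pose(B_(-.002,yb,.15),BO); print("over rack gap",st()[3:],st()[0])
    if st()[3]<.1: raise SystemExit("lost it")
    arm.move_straight(B_(-.002,yb,.07),feed=.12); i,f=step_until(B_(-.002,yb,.07),-n,12,.0015,n,2.5); print("down",i,f,st())
    jaws.gripper_to(.4); arm.hold(.2); arm.move_straight(B_(-.002,yb,.15),feed=.15)
def fetch(w):
    release(w); grasp(w)
    if st()[3]<.1: raise SystemExit("no tab")
    arm.move_straight(E_(0,WY[w],.125),feed=.12); print("pull",st()[2][2]); arm.move_straight(E_(0,WY[w],.215),feed=.15); print(st()[3])
E
python3 - <<'E'
from h import *
place(-.085)
cv2.imwrite("pics/p1.png",cv2.resize(optics.read_camera("side")[120:340,170:400,::-1],None,fx=2.6,fy=2.6,interpolation=cv2.INTER_CUBIC))
E
```

```text
over rack gap (0.14905812393877368, 61.140124797821045) 20.3833
down 5 7.753439852190527 (22.45, array([ 0.59228581, -0.26405829,  0.13098894]), array([-4.64505171,  0.65330686,  5.10717974]), 0.14892532343001164, 62.28799223899841)
```

View pics/p1.png

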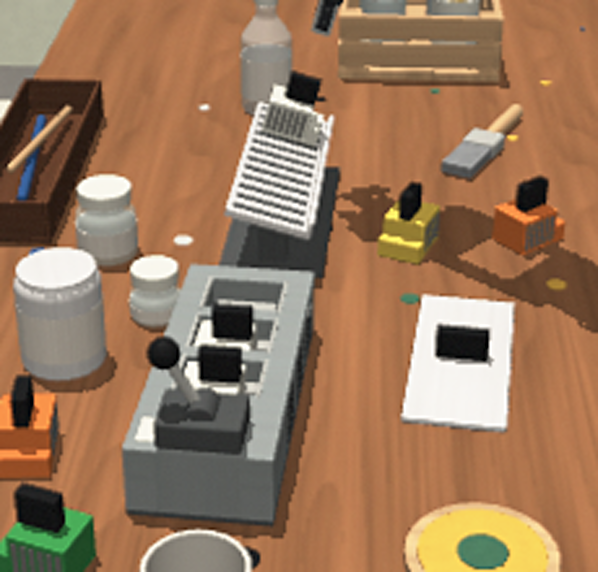

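The first cassette stands on the bed at (295,115), tab up. Next I fetch and place the second.

Run:
```python
from h import *
fetch(1); place(0.0); print(st()[0])
```

```text
contact z 0.10940008916290278 3.234935912365051 bottom 0.10387758485815321 [-2.44308227 -0.8616175   6.21439084]
grasp (30.4917, array([0.63739142, 0.15719774, 0.10982928]), array([1.35322482, 0.34130194, 1.82475249]), 0.14963794086189464, 61.59694790840149) [1.04656883 0.67501603 1.87827115]
pull -2.8079925688284364
0.14942485102415784
over rack gap (0.15011611833556923, 61.151282787323) 32.8083
down 5 10.037641849794621 (34.875, array([ 0.59632684, -0.17912883,  0.13098659]), array([-4.67620442, -0.15114746,  6.32825765]), 0.14672486571476318, 62.403624057769775)
36.15
```

Run:
```python
from h import *
fetch(2); place(.085)
arm.move_straight(st()[1]+[0,0,.1],feed=.25); arm.move_pose([.35,-.4,.35],ori(0)); print(st()[0])
cv2.imwrite("pics/p3.png",cv2.resize(optics.read_camera("side")[120:340,170:400,::-1],None,fx=2.6,fy=2.6,interpolation=cv2.INTER_CUBIC))
cv2.imwrite("pics/t3.png",cv2.resize(optics.read_camera("top")[145:310,140:440,::-1],None,fx=2.6,fy=2.6,interpolation=cv2.INTER_CUBIC))
```

```text
contact z 0.1094851434240166 2.926949010649021 bottom 0.10419357719434975 [-2.88305683 -0.59266589  6.58352822]
grasp (42.7917, array([0.64223372, 0.22308977, 0.1099182 ]), array([-0.33458106,  0.13525366,  1.8715909 ]), 0.15161825031279155, 61.96637749671936) [-0.46810449  0.27278058  1.25859012]
pull -1.7242690987362672
0.14901726392161263
over rack gap (0.14912303167374344, 61.61748290061951) 45.05
down 5 7.795849367912915 (47.1167, array([ 0.60055242, -0.09423024,  0.13075735]), array([-3.14263715, -0.4463841 ,  5.61566865]), 0.14886733902579496, 62.67234563827515)
50.375
```

View pics/p3.png

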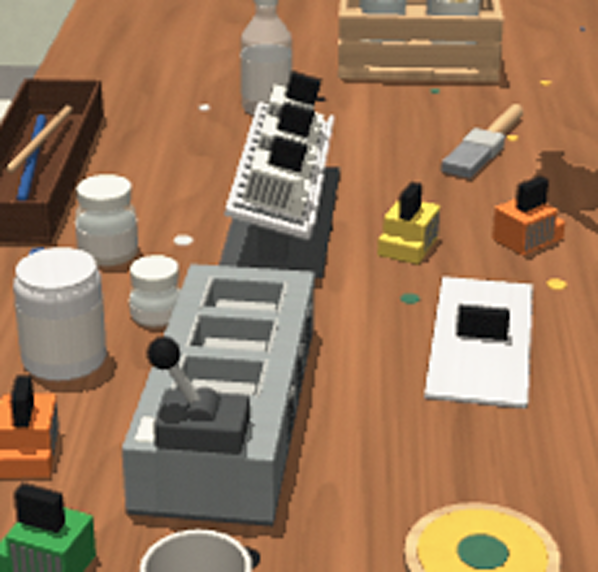

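View pics/t3.png

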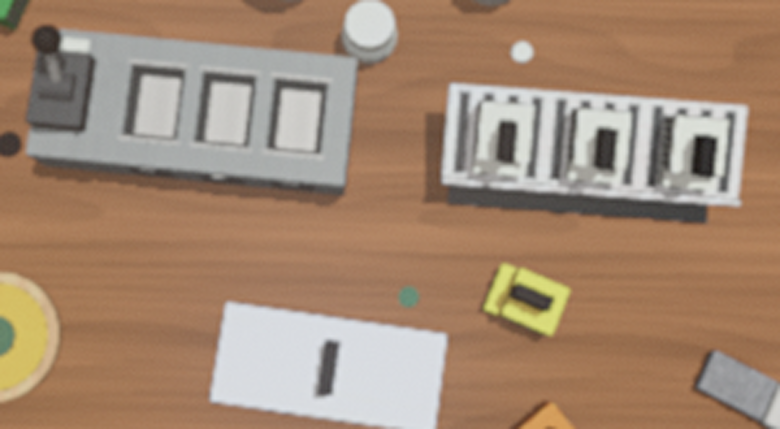

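All three cassettes stand on the bed with tabs up, at (505,140), (600,150) and (700,155) in the top crop, and all wells are empty. The cover has been knocked aside: its corners are now at (228,302), (447,333) and (211,402), with the tab at (328,368). I refit its pose and pick it up.

Run:
```python
from h import *
c=optics.get_calibration("top")
cr=lambda p:(np.array(p)+.5)/2.6-.5+[140,145]
B=box(.092,.21,.006)
C,r=fit(c,[B[0],B[0]][:0]+[B[0],B[1],B[3]],cr([(228,302),(447,333),(211,402)]),(.41,.08,-.12)); print(C,r)
print((proj(c,world(C,[(0,0,.036)]))-[140,145]+.5)*2.6)
O=ori(C[2]); jaws.gripper_to(.5,grip_force=100)
arm.move_pose(np.r_[C[:2],.12],O); arm.move_straight(np.r_[C[:2],.031],feed=.1); f=st()[2]
jaws.gripper_to(0.0,grip_force=100); s=st(); print(s,s[2]-f)
arm.move_straight(np.r_[C[:2],.06],feed=.08); print(st())
cv2.imwrite("pics/cv.png",cv2.resize(optics.read_camera("side")[170:300,270:430,::-1],None,fx=3,fy=3))
```

```text
[ 0.40692654  0.05558565 -0.11228249] 0.41167911270949276
[[330.03381812 367.98324445]]
(54.0083, array([0.40724185, 0.05554229, 0.03181905]), array([ 4.87785054e-04, -4.90808444e-01,  6.30810284e+00]), 0.13890731840220533, 97.96648621559143) [0.63484925 0.04500206 5.88628511]
(54.5167, array([0.40700484, 0.05558969, 0.06011317]), array([ 0.39700574, -0.10580964, -2.8167457 ]), 0.1400819778462561, 97.60781764984131)
```

View pics/cv.png

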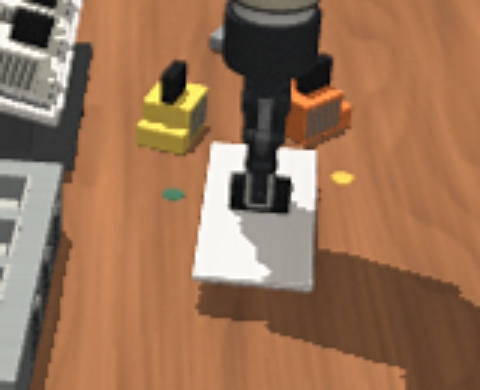

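The cover is lifted level, held by its tab at (262,190) in the crop. I carry it over the extractor.

Run:
```python
from h import *
s=st();arm.move_straight(s[1]+[0,0,.08],feed=.12)
arm.move_straight(E_(-.10,-.03,.14),feed=.2,frame=ori(EXT[2])); arm.move_straight(E_(0,-.03,.14),feed=.15); s=st(); print(s)
if s[3]<.1: raise SystemExit("lost")
P=E_(0,-.03,.104); arm.move_straight(P,feed=.08); up=np.array([0,0,1.])
print(step_until(P,-up,12,.001,up,2.5),st())
c=optics.get_calibration("side"); print(c is not None)
cv2.imwrite("pics/f0.png",cv2.resize(optics.read_camera("side")[200:330,210:320,::-1],None,fx=4,fy=4,interpolation=cv2.INTER_CUBIC))
```

```text
(57.2, array([0.63516199, 0.15692105, 0.13953197]), array([-0.35298078,  0.26761041, -2.78827765]), 0.13680733915235213, 97.63881325721741)
(7, np.float64(6.561187667831577)) (59.55, array([0.63677224, 0.15718692, 0.0978826 ]), array([-2.75459312, -1.0296236 ,  3.83798778]), 0.13928895977151193, 98.65047454833984)
True
```

View pics/f0.png

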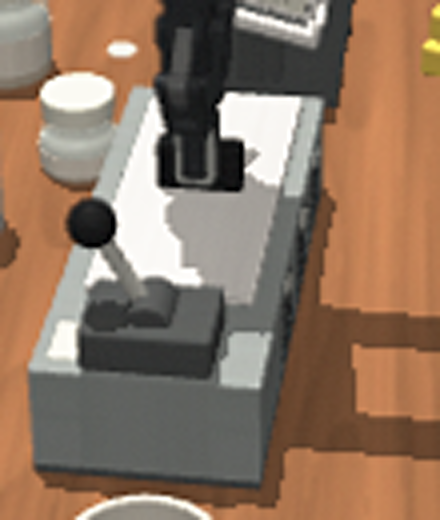

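The cover rests on the extractor with about equal margins on both sides. I release it, withdraw and check from above.

Run:
```python
from h import *
jaws.gripper_to(.45); arm.hold(.2); s=st(); arm.move_straight(s[1]+[0,0,.15],feed=.12); arm.move_pose([.35,-.4,.35],ori(0)); print(st()[0])
cv2.imwrite("pics/t4.png",cv2.resize(optics.read_camera("top")[145:240,140:440,::-1],None,fx=2.6,fy=2.6,interpolation=cv2.INTER_CUBIC))
c=optics.get_calibration("top"); w=E_(0,-.03,0)
print((proj(c,world([*w[:2],EXT[2]],box(.092,.21,.072)))-[140,145]+.5)*2.6)
```

```text
63.8417
[[117.70523042  48.83879539]
 [345.13845751  71.0953491 ]
 [334.77973463 169.44583109]
 [103.49503008 146.68086321]]
```

View pics/t4.png

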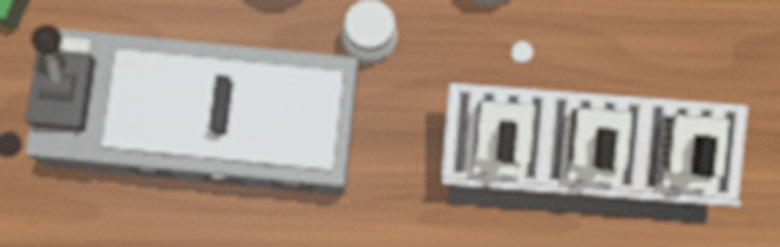

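The cover's corners, at (117,48), (345,70), (334,168) and (103,147), match the predicted pose within about 2 px of the enlarged crop. The lever is off and the cassettes are at rest, so I hand the job in.

```bash
python3 -c "
from h import *
print(workorder.job_done())"
```

```text
the job is handed in; nothing more can be done
None
```

The job is handed in after about 64 s of robot time: the lever is off, all three cassettes rest tab up on the drying rack, and the cover lies flat and square over the three empty wells; the final top picture confirmed this, but no verdict came back.

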